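# Restock the chilled well in the cold store

## Task

Switch the fan off at the isolator lever, press the chilled well's push-latch lid so that it springs open, move the old red-lidded tub from the well into the grey washing-up tray, and stand every blue-lidded tub upright on the floor of the well. Then shut the lid and press it so that it latches, check that it stays shut by itself, and only then switch the fan back on; the fan must stay off all the time that the lid is open. Leave the other things on the table where they are.

Things in the scene. Friction and masses are not known exactly. Their poses are not given: they have to be found in the camera images.
- well: Chilled well, open-topped steel box fixed to the table; origin: centre of its underside. Its x axis points roughly away from the robot, y to the lid hinge (left), z up. Inside 220 (x) by 180 (y) mm, centred on the origin; inner floor 6 mm, rim 100 mm above the table; walls 6 mm. A grey latch housing 60 mm wide sticks out 26 mm beyond the middle of the -y wall. Place and yaw vary.
- lid (a joint): White lid of the well, rad: 0 = shut and latched (at the start), about -0.038 = pressed down on its stop, 1.9 = open, leaning back past upright. Push-push latch: each full press down to the stop and release changes over; a press short of about 7 mm changes nothing. From shut, it then swings wide open by its spring in about 3 s; from open, it rises to 0 and stays. Not caught, it swings open again.
- lid_press (a point): Blue disc on the lid's top face, midway along the free edge, 196 mm from the hinge; press here (moves with the lid). About 123 mm above the table when shut; the soft stop is about 8 mm lower. Pressing takes 3 to 6 N, plus what the stop takes. A dark steel striker 30 mm wide hangs 50 mm below the lid's underside at the middle, 206 mm from the hinge.
- lid_hinge (a point): Middle of the hinge line of the lid, fixed to the well at (0, 98, 111) mm in its frame; the line runs along the well's x axis. The lid is 240 mm (x) by 222 mm, 12 mm thick; its underside passes through the hinge line and its free edge (-y when shut) is 220 mm from it. To shut it, push the open lid's outer face (+y side) over and down in an arc, with 2 to 6 N, then press the blue disc.
- isolator (a joint): Fan isolator lever, rad: 0 = ON, leaning over the green plate (-x side of its base, roughly towards the robot); 1.1 = OFF, leaning over the red plate (+x side of the base, away). Snaps over centre at about 0.55 to either end and stays there; about 1 N at the tip. It starts ON.
- isolator_base: Grey base block of the isolator, 120 x 74 x 45 mm, fixed to the table, origin at the centre of its underside. The lever swings in its x-z plane about a pivot 55 mm above the origin; place and yaw differ.
- isolator_tip (a point): Centre of the black grip of the lever, 82 mm from the pivot; the grip is round, 26 mm across and 46 mm long, about 125 mm above the table at either end of the swing and 137 mm midway.
- wash_tray: Grey plastic washing-up tray fixed to the table, open on top, 170 mm (x) by 150 mm (y) outside, 50 mm tall, walls and floor 5 mm. Origin: centre of its underside.
- old_tub_mid (a point): Centre (45 mm above its underside) of the old tub with the RED lid; it starts inside the shut well. Same shape as the blue ones.
- tub1_mid (a point): Centre (45 mm above its underside, 45 mm below its top) of a dough tub with BLUE lid: white round tub with paper band, 64 mm across, 74 mm at the lid, lid top 52 mm up, with a round grip knob 24 mm across standing on it from 52 to 90 mm up (take the knob from above). 0.22 kg. z axis up. Two to four of these tubs are there.
- tub2_mid (a point): Centre (45 mm above its underside, 45 mm below its top) of a dough tub with BLUE lid: white round tub with paper band, 64 mm across, 74 mm at the lid, lid top 52 mm up, with a round grip knob 24 mm across standing on it from 52 to 90 mm up (take the knob from above). 0.22 kg. z axis up. Two to four of these tubs are there.
- tub3_mid (a point): Centre (45 mm above its underside, 45 mm below its top) of a dough tub with BLUE lid: white round tub with paper band, 64 mm across, 74 mm at the lid, lid top 52 mm up, with a round grip knob 24 mm across standing on it from 52 to 90 mm up (take the knob from above). 0.22 kg. z axis up. Two to four of these tubs are there.
- tub4_mid (a point): Centre (45 mm above its underside, 45 mm below its top) of a dough tub with BLUE lid: white round tub with paper band, 64 mm across, 74 mm at the lid, lid top 52 mm up, with a round grip knob 24 mm across standing on it from 52 to 90 mm up (take the knob from above). 0.22 kg. z axis up. Two to four of these tubs are there.
- milk: Bystander, not to be disturbed: white plastic milk bottle with red cap, 72 mm diameter, 190 mm tall. Origin at the centre of its underside.
- jar: Bystander, not to be disturbed: amber glass jar with brass-coloured lid, 72 mm diameter, 100 mm tall. Origin at the centre of its underside.
- pastry_brush: Bystander, not to be disturbed: pastry brush lying flat, about 200 mm long. Origin at the centre of its underside.
- butter: Bystander, not to be disturbed: yellow wrapped butter block, 65 x 110 x 45 mm. Origin at the centre of its underside.
- eggs: Bystander, not to be disturbed: purple egg tray with eggs, 150 x 150 mm, about 56 mm tall. Origin at the centre of its underside.
- steel_pot: Bystander, not to be disturbed: small open steel pot, 100 mm diameter, 80 mm tall, two side handles. Origin at the centre of its underside.
There are look-alikes about, which are no part of the job. What is shaped like the part that bears tub2_mid but black or turquoise is not meant.

How it is judged:
On the way, in this order (a step that is already met when the one before it is completed fails the run):
1. the fan isolator is switched off (value of joint isolator above 0.95 rad), for 0.2 s.
2. the lid has sprung open (value of joint lid above 1.4 rad), for 0.2 s.
3. the old tub stands in the washing-up tray and every blue tub stands in the well (x of old_tub_mid in the frame of wash_tray between -0.06 and 0.06 m and y of old_tub_mid in the frame of wash_tray between -0.05 and 0.05 m and z of old_tub_mid in the frame of wash_tray below 0.065 m and angle between each of old_tub_mid, tub1_mid, tub2_mid, tub3_mid, tub4_mid's own z axis and vertical below 0.15 rad and x of tub1_mid in the frame of well between -0.085 and 0.085 m and y of tub1_mid in the frame of well between -0.065 and 0.065 m and z of each of tub1_mid, tub2_mid, tub3_mid, tub4_mid in the frame of well below 0.062 m and x of tub2_mid in the frame of well between -0.085 and 0.085 m and y of tub2_mid in the frame of well between -0.065 and 0.065 m and x of tub3_mid in the frame of well between -0.085 and 0.085 m and y of tub3_mid in the frame of well between -0.065 and 0.065 m and x of tub4_mid in the frame of well between -0.085 and 0.085 m and y of tub4_mid in the frame of well between -0.065 and 0.065 m), for 0.2 s.
4. the lid is latched shut, with nothing of the robot touching it (value of joint lid between -0.02 and 0.02 rad and contact force between lid and the arm below 0.1 N and contact force between lid and the fingers below 0.1 N), for 0.5 s.
5. the fan isolator is switched back on (value of joint isolator below 0.15 rad), for 0.2 s.
At the end, for the whole second after the job is handed in: Lid latched shut (within 0.02 rad of 0), isolator on (below 0.15 rad), every blue tub present upright (within 0.15 rad) on the floor of the well, the red tub upright inside the washing-up tray (centre within 60 mm in x and 50 mm in y of its middle) (all of step 3 and value of joint lid between -0.02 and 0.02 rad and value of joint isolator below 0.15 rad); the robot touches nothing.
It fails at once if the fan is on while the lid is open (value of joint isolator below 0.4 rad and value of joint lid above 0.3 rad).
It fails at once if a bystander is moved more than 60 mm (distance of any of milk, jar, pastry_brush, butter, eggs, steel_pot from where it was at the start of the episode above 0.06 m).
It fails at once if a bystander is tipped over (angle between any of milk, jar, pastry_brush, butter, eggs, steel_pot's own z axis and vertical above 0.6 rad).
Of tub1, tub2, tub3, tub4 only 2 to 4 are there at a start; the rules pass over those that are not, and their reading is None.
At some moment in a run one of tub1, tub2, tub3, tub4, old_tub may be knocked a few centimetres aside while the robot is not near it.
It also fails if it takes over 208 s, if anything falls off the work surface, if the arm or the gripper's body presses on something with over 40 N, if the wrist force passes 120 N, or if a joint passes its speed limit or range.

## Robot

A 6-joint arm with a two-finger parallel gripper is mounted at the origin on the work surface. World frame = base frame: x ahead of the robot, y to its left, z up, the work surface at z = 0. Lengths are in m, angles in rad, forces in N, time in s.
With the tool pointing down it reaches from about 0.3 to 0.75 m from the base axis. Payload 8.5 kg.
Tool frame: the origin (TCP) lies at the centre of the arm's flange, where the gripper is bolted on; the fingertips stand 173 mm ahead of it and the grasp point (between the pads) lies 155 mm ahead of it; z points along the fingers, y is the line along which they close (so a half turn about z gives the same grasp; the last joint's range is limited). The gripper opens to 85 mm and grips with 20 to 120 N. Pads are 22 mm wide; open, the fingers measure 114 mm over their backs; the gripper's body (76 mm by 85 mm) begins 54 mm behind the grasp point. The pads swing forward as they close: fully open they stand 13 mm farther back than shut.
Start: joints at [0.946, 0.381, 1.297, -0, 1.464, -0.215], TCP at [0.219, 0.504, 0.405] pointing down, gripper open.
Joint ranges: [-3.11, 3.11], [-0.89, 2.33], [0.22, 2.48], [-1.42, 4.56], [0.17, 2.85], [-2.88, 2.88]. Speed limits (rad/s): [2.39, 2.39, 3.14, 3.14, 3.14, 3.14].

## Interface

Orientations are given as [roll, pitch, yaw] about the fixed x, y, z axes, in that order (R = Rz(yaw) Ry(pitch) Rx(roll)).
In Python, from workcell import * gives the robot as it stands.
- The arm moves only by the tool play_rows, never from a script. Its arguments are lists of equal length, an entry for each row: "delta_pos": the shift along the tool's x, y, z in cm, a list of three; "angular": the turn, a rotation vector about the tool's x, y, z in degrees, a list of three. A call has 1 to 8 rows; each row shifts and turns the commanded pose from where the row before left it, along the tool's axes as they then stand; what a row does not reach is not made up. A row lasts 1/8 s, in which the tool goes at most 62.5 mm and 10.7 degrees, less where a joint would pass 70% of its speed; a pose out of reach is approached as far as the arm can. A call is refused whole if a number of a shift passes 6.25 or a number of a turn 10.7, either way. A call with a gripper value outside its range is refused whole. "claw" is the finger opening in cm, from 0 to 8.54, set as the call begins (left out, the last holds). The fingers move at their own pace and stop on an object; "grip_force" is the grip in N (left out, the last holds). Time passes only in rows, so rows that do not move let the fingers close. It gives the time, the measured TCP pose, the force, the opening and the grip force at its end, in the units of the state.
- sense(): the state, without advancing time (a new reading comes with each control period).
- capture(name): name is "scene" or "top" or "wrist"; returns (picture, depth): 384x512x3 uint8, red, green, blue; 384x512 float32, m along the optical axis (not along the pixel's ray), 0 where there is no reading.
- camera_params(name): a dict with "intrinsics" (3x3 intrinsics, pixels), "rvec" (rotation vector, rad) and "tvec" (3), from world to camera coordinates, as OpenCV has them. Camera axes: x right, y down, z forward; pixel columns grow to the right and rows downward; lengths in m; the calibration is good to about 2 mm. A picture is of the moment at which its call begins: read the wrist's pose just before it. camera_params takes no time and is no camera call; for the wrist camera it gives the pose at the moment of the call.
- finish_job(): hands the job in; it is judged then, once.
The state is a dict: "t": time; "joint_positions": joint angles; "qvel": joint speeds; "joint_torque": joint torques, N m; "position": TCP position; "eef_rot": TCP orientation; "contact_force": force on the tool from outside, world axes, zero at the start; "wrist_torque": the same for the moment, N m; "opening": finger opening in m; "grasp_force": force on a finger pad.
Only numpy, scipy, OpenCV 4.12 (cv2) and the standard library are available. Lean on these libraries where they do the work, as an engineer would, in place of code of your own. Each camera call takes 0.05 s, during which the arm holds its last target. There are 200 camera calls.

## Working session

There is one attempt and no reset: what is moved stays moved. The work goes in short steps, Python scripts to look and compute and a tool call to move; the robot and the scene stay as the last step left them, time stands still between calls to the robot, and variables do not carry over. Pictures are saved under pics/ and viewed, at most 14 in all, crops included, and the job is handed in when it is done.

Besides the shell and the picture viewer there is one more tool, called in YAML: its name, and indented under it one key for each argument. play_rows: Moves the arm, as the interface text tells. Its arguments: {"type":"object","properties":{"delta_pos":{"type":"array"},"angular":{"type":"array"},"claw":{"type":"number"},"grip_force":{"type":"number"}},"required":["delta_pos","angular"]}

```bash
mkdir -p pics; ls; cat > h.py <<'E'
from workcell import *
import numpy as np, cv2
from scipy.spatial.transform import Rotation as Ro
def cam(n):
    p=camera_params(n); K=np.array(p["intrinsics"],float).reshape(3,3)
    R=cv2.Rodrigues(np.array(p["rvec"],float))[0]; t=np.array(p["tvec"],float).ravel()
    return K,R,t
def cloud(n,c=None):
    c=c or cam(n); K,R,t=c
    im,d=capture(n)
    v,u=np.mgrid[:384,:512]
    P=np.stack([(u-K[0,2])/K[0,0]*d,(v-K[1,2])/K[1,1]*d,d],-1)
    W=(P-t)@R
    W[d<=0]=np.nan
    return im,d,W
def ray(c,u,v,z):
    K,R,t=c
    o=-R.T@t; r=R.T@np.array([(u-K[0,2])/K[0,0],(v-K[1,2])/K[1,1],1.])
    return o+r*(z-o[2])/r[2]
def save(im,n): cv2.imwrite("pics/"+n,cv2.cvtColor(im,cv2.COLOR_RGB2BGR))
E
python3 - <<'E'
from h import *
s=sense(); print(s["t"],s["position"],s["eef_rot"],s["opening"])
a,d,W=cloud("top"); b,d2,W2=cloud("scene")
np.savez("o.npz",a=a,W=W,b=b,W2=W2)
print(-cam("top")[1].T@cam("top")[2],-cam("scene")[1].T@cam("scene")[2])
save(cv2.resize(a,(800,600)),"top.png");save(cv2.resize(b,(800,600)),"scene.png")
E
```

```text
pics
0.0 [0.21911591 0.50442258 0.40408944] [-3.14008905e+00 -3.17509639e-04  2.73179329e+00] 0.08557056335912389
[0.43715098 0.00376213 1.34236653] [ 1.188261   -0.52483136  1.17198824]
```

View pics/top.png

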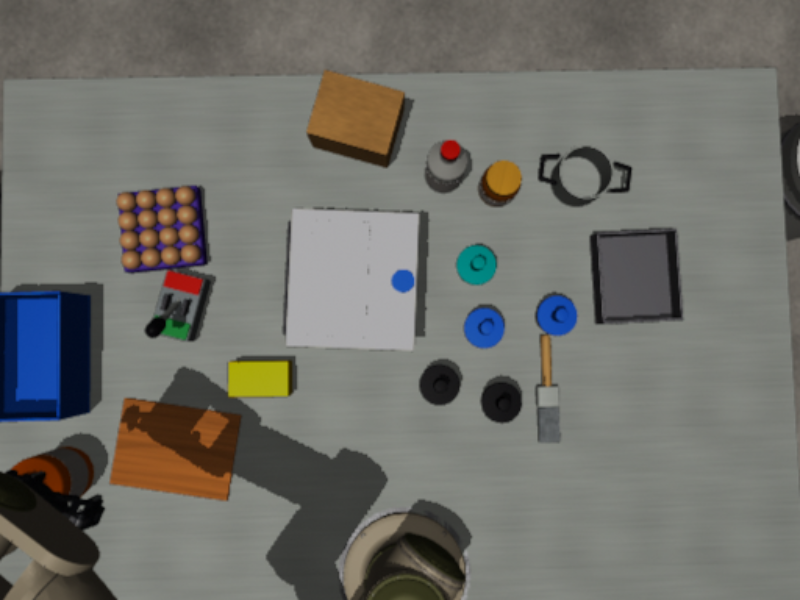

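View pics/scene.png

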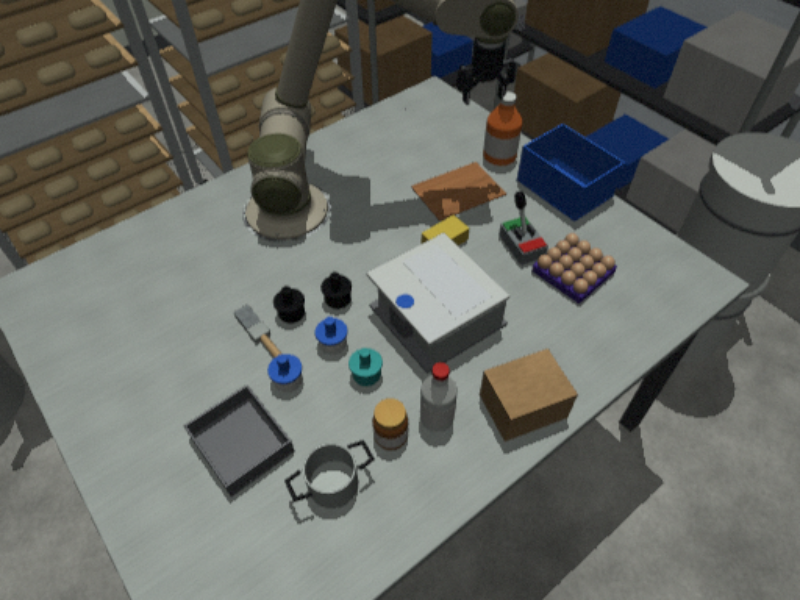

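The top view (800x600) shows the lid at (353,280) with its disc at (403,281), the isolator at (180,305) with the black grip at (155,325), blue tubs at (484,326) and (557,314), and the tray at (636,275). The butter is at (260,378) and the eggs at (162,228). The scene view agrees: two blue tubs, plus black and turquoise look-alikes.

```bash
python3 - <<'E'
from h import *
o=np.load("o.npz");a=o["a"];W=o["W"];c=cam("top")
hsv=cv2.cvtColor(a,cv2.COLOR_RGB2HSV)
f=1/1.5625
def reg(m,name,box,z=None):
    x0,y0,x1,y1=[int(k*f) for k in box]
    mm=np.zeros_like(m);mm[y0:y1,x0:x1]=m[y0:y1,x0:x1]
    n,l,st,ce=cv2.connectedComponentsWithStats(mm.astype(np.uint8))
    i=1+np.argmax(st[1:,4]);s=l==i
    P=W[s]; zz=np.nanmedian(P[:,2])
    r=cv2.minAreaRect(np.argwhere(s)[:,::-1].astype(np.float32))
    z=zz if z is None else z
    bp=np.array([ray(c,u,v,z)[:2] for u,v in cv2.boxPoints(r)])
    print(name,st[i,4],"z",zz.round(4),"p95",np.nanpercentile(P[:,2],95).round(4),"cen",ray(c,*ce[i],z)[:2].round(4),"rect",ray(c,*r[0],z)[:2].round(4),"box",bp.round(3).tolist())
    return s
H,S,V=[hsv[...,i].astype(int) for i in range(3)]
bl=(H>105)&(H<130)&(S>140)
reg(bl,"disc",(380,260,425,300))
for n,b in(("tubA",(460,300,510,352)),("tubB",(530,290,585,340))):
    s=reg(bl,n,b,0.052)
    P=W[s]; k=P[:,2]>0.08; print("  knob",np.nanmean(P[k],0),k.sum())
z=W[...,2]
reg((z>0.105)&(z<0.135),"lid",(270,190,440,365))
reg((H<8)&(S>150),"red",(150,260,215,300))
reg((H>50)&(H<80)&(S>120),"green",(150,300,215,345))
reg((z>0.03)&(z<0.06),"base",(140,262,215,345))
reg((V<45)&(z>.09),"grip",(135,300,185,345))
reg((z>0.042)&(z<0.056),"tray",(575,215,700,335))
reg((H>20)&(H<32)&(S>150),"butter",(220,350,300,405))
reg((H>75)&(H<100)&(S>120),"turq",(450,235,505,290))
reg((V<60)&(z>.03),"blk1",(415,355,465,410))
reg((V<60)&(z>.03),"blk2",(475,370,530,430))
reg(z>.1,"milk",(420,130,475,195))
reg(z>.08,"jar",(478,150,528,210))
reg(z>.02,"eggs",(115,180,212,275))
E
```

```text
disc 156 z 0.1233 p95 0.1268 cen [ 0.5342 -0.0078] rect [ 0.5339 -0.0077] box [[0.552, 0.01], [0.551, -0.026], [0.516, -0.025], [0.517, 0.01]]
tubA 518 z 0.0515 p95 0.0893 cen [ 0.4518 -0.1546] rect [ 0.4524 -0.1546] box [[0.453, -0.105], [0.502, -0.156], [0.451, -0.205], [0.403, -0.153]]
  knob [ 0.44995051 -0.15303165  0.08881284] 57
tubB 517 z 0.0516 p95 0.0892 cen [ 0.4714 -0.2881] rect [ 0.4711 -0.2882] box [[0.507, -0.255], [0.506, -0.324], [0.435, -0.321], [0.436, -0.253]]
  knob [ 0.47003145 -0.28762466  0.08835811] 58
lid 7295 z 0.1226 p95 0.1264 cen [0.5369 0.0805] rect [0.5374 0.0827] box [[0.425, 0.201], [0.664, 0.19], [0.651, -0.038], [0.412, -0.024]]
red 244 z 0.0464 p95 0.0505 cen [0.5452 0.3926] rect [0.5454 0.3922] box [[0.54, 0.428], [0.569, 0.42], [0.551, 0.356], [0.522, 0.364]]
green 167 z 0.0461 p95 0.0518 cen [0.4608 0.4058] rect [0.4614 0.4072] box [[0.454, 0.435], [0.482, 0.428], [0.469, 0.379], [0.441, 0.386]]
base 924 z 0.0451 p95 0.0511 cen [0.5063 0.3973] rect [0.5023 0.4016] box [[0.456, 0.455], [0.572, 0.422], [0.549, 0.348], [0.434, 0.381]]
grip 124 z 0
[... 579 characters left out ...]
0889 cen [ 0.3497 -0.0708] rect [ 0.3495 -0.071 ] box [[0.384, -0.038], [0.383, -0.106], [0.315, -0.104], [0.317, -0.036]]
blk2 507 z 0.0516 p95 0.0892 cen [ 0.3157 -0.1817] rect [ 0.3155 -0.1814] box [[0.317, -0.133], [0.364, -0.182], [0.314, -0.23], [0.267, -0.181]]
milk 552 z 0.1345 p95 0.1904 cen [ 0.7383 -0.0875] rect [ 0.7388 -0.0873] box [[0.775, -0.054], [0.774, -0.122], [0.703, -0.12], [0.704, -0.053]]
jar 411 z 0.0988 p95 0.1029 cen [ 0.7146 -0.1896] rect [ 0.7147 -0.1901] box [[0.701, -0.148], [0.758, -0.178], [0.729, -0.232], [0.672, -0.202]]
eggs 2707 z 0.0464 p95 0.0558 cen [0.6424 0.4337] rect [0.6376 0.4343] box [[0.712, 0.518], [0.724, 0.366], [0.563, 0.351], [0.552, 0.502]]
```

```bash
cat >> h.py <<'E'
WO=np.array([.5392,.0899]);WY=np.radians(-3.)
def wf(p,o=WO,y=WY):  # world xy -> well xy
    c,s=np.cos(y),np.sin(y);d=np.asarray(p)[:2]-o
    return np.array([c*d[0]+s*d[1],-s*d[0]+c*d[1]])
def fw(q,o=WO,y=WY):
    c,s=np.cos(y),np.sin(y);return o+np.array([c*q[0]-s*q[1],s*q[0]+c*q[1]])
def go(*pts):
    """tool-axis legs in cm from the measured pose through world points"""
    s=sense();p=np.array(s["position"]);R=Ro.from_euler("xyz",s["eef_rot"]).as_matrix()
    print("t",round(s["t"],2),"pos",p.round(4),"rot",np.degrees(s["eef_rot"]).round(1),"well",wf(p).round(4),"F",np.round(s["contact_force"],1),"op",round(s["opening"],4))
    for q in pts:
        d=R.T@(np.array(q)-p)*100
        print(" leg",d.round(2),"rows>=",int(np.ceil(np.linalg.norm(d)/6.2)));p=np.array(q)
E
```

play_rows:
  delta_pos:
    - [0,0,0]
    - [0,0,0]
    - [-5,-1.7,0]
    - [-5,-1.7,0]
    - [-5,-1.7,0]
    - [-5,-1.7,0]
    - [0,0,0]
    - [0,0,0]
  angular:
    - [0,0,-10.2]
    - [0,0,-10.2]
    - [0,0,0]
    - [0,0,0]
    - [0,0,0]
    - [0,0,0]
    - [0,0,0]
    - [0,0,0]
  claw: 0

```text
t: 1.1
position: [0.4149, 0.4259, 0.4043]
eef_rot: [-3.141, -0.001, 3.088]
contact_force: [0.3, -0.2, -0.3]
opening: -0.0003
grasp_force: 0.0
```

```bash
python3 -c "
from h import *
go((.4154,.4256,.404),(.4154,.4256,.288),(.5174,.397,.288),(.4154,.4256,.288))"
```

```text
t 1.1 pos [0.4149 0.4259 0.4043] rot [-1.800e+02 -1.000e-01  1.769e+02] well [-0.1417  0.329 ] F [ 0.3 -0.2 -0.3] op -0.0003
 leg [-0.05 -0.03  0.03] rows>= 1
 leg [-1.00e-02  0.00e+00  1.16e+01] rows>= 2
 leg [-1.034e+01 -2.310e+00 -1.000e-02] rows>= 2
 leg [1.034e+01 2.310e+00 1.000e-02] rows>= 2
```

play_rows:
  delta_pos:
    - [0,0,5.8]
    - [0,0,5.8]
    - [-2.1,-0.46,0]
    - [-2.1,-0.46,0]
    - [-2.1,-0.46,0]
    - [-2.1,-0.46,0]
    - [-2.1,-0.46,0]
    - [0,0,0]
  angular:
    - [0,0,0]
    - [0,0,0]
    - [0,0,0]
    - [0,0,0]
    - [0,0,0]
    - [0,0,0]
    - [0,0,0]
    - [0,0,0]

```text
t: 2.1
position: [0.5196, 0.3964, 0.29]
eef_rot: [-3.142, -0.003, 3.087]
contact_force: [-8.3, -2.6, 2.4]
opening: 0.0001
grasp_force: 4.3
```

play_rows:
  delta_pos:
    - [5,1.1,0]
    - [0,0,-6]
    - [0,0,-6]
    - [0,0,0]
  angular:
    - [0,0,0]
    - [0,0,0]
    - [0,0,0]
    - [0,0,0]

```text
t: 2.6
position: [0.47, 0.4103, 0.4159]
eef_rot: [3.134, 0.011, 3.087]
contact_force: [-0.4, 0.6, -0.9]
opening: 0.0003
grasp_force: 0.0
```

```bash
python3 - <<'E'
from h import *
im,d,W=cloud("top")
# points of lever above the base block
b=np.array([.503,.401]);m=(W[...,2]>.075)&(W[...,2]<.17)&(np.hypot(W[...,0]-b[0],W[...,1]-b[1])<.09)
P=W[m];q=np.array([wf(p,b,np.radians(-15.6)) for p in P]);print(m.sum(),q.mean(0),q.min(0),q.max(0),P[:,2].max())
go((.534,-.008,.41),(.534,-.008,.31),(.534,-.008,.281))
E
```

```text
153 [0.03625096 0.00037607] [ 0.00441162 -0.0108753 ] [0.05927052 0.01339753] 0.14923420279177096
t 2.65 pos [0.47   0.4103 0.4124] rot [179.8   0.4 176.9] well [-0.0858  0.3163] F [ 0.2 -0.3 -0.2] op 0.0001
 leg [ -8.66 -41.42   0.13] rows>= 7
 leg [ 0.06 -0.04 10.  ] rows>= 2
 leg [ 0.02 -0.01  2.9 ] rows>= 1
```

play_rows:
  delta_pos:
    - [-1.2,-5.9,0]
    - [-1.2,-5.9,0]
    - [-1.2,-5.9,0]
    - [-1.2,-5.9,0]
    - [-1.2,-5.9,0]
    - [-1.2,-5.9,0]
    - [-1.3,-6.0,0]
    - [0,0,0]
  angular:
    - [0,0,0]
    - [0,0,0]
    - [0,0,0]
    - [0,0,0]
    - [0,0,0]
    - [0,0,0]
    - [0,0,0]
    - [0,0,0]

```text
t: 3.65
position: [0.5329, -0.0114, 0.4079]
eef_rot: [-3.141, -0.001, 3.082]
contact_force: [-0.9, 1.2, -0.5]
opening: -0.0
grasp_force: 0.0
```

play_rows:
  delta_pos:
    - [0,0,5]
    - [0,0,5]
    - [0,0,1]
    - [0,0,0.5]
    - [0,0,0.5]
    - [0,0,0.4]
    - [0,0,0.3]
    - [0,0,0]
  angular:
    - [0,0,0]
    - [0,0,0]
    - [0,0,0]
    - [0,0,0]
    - [0,0,0]
    - [0,0,0]
    - [0,0,0]
    - [0,0,0]

```text
t: 4.65
position: [0.5319, -0.0067, 0.2884]
eef_rot: [-3.14, 0.008, 3.089]
contact_force: [-18.1, 3.2, 53.2]
opening: 0.0001
grasp_force: 26.4
```

play_rows:
  delta_pos:
    - [0,0,-2]
    - [0,-2,-4]
    - [0,-6,0]
    - [0,-6,0]
    - [0,-6,0]
    - [0,0,-4]
    - [0,0,0]
    - [0,0,0]
  angular:
    - [0,0,0]
    - [0,0,0]
    - [0,0,0]
    - [0,0,0]
    - [0,0,0]
    - [0,0,0]
    - [0,0,0]
    - [0,0,0]
  claw: 5

```text
t: 5.65
position: [0.5213, -0.2065, 0.3818]
eef_rot: [-3.141, 0.001, 3.088]
contact_force: [0.4, -0.2, -0.8]
opening: 0.0501
grasp_force: 0.0
```

play_rows:
  delta_pos:
    - [0,0,0]
    - [0,0,0]
    - [0,0,0]
    - [0,0,0]
    - [0,0,0]
    - [0,0,0]
    - [0,0,0]
    - [0,0,0]
  angular:
    - [0,0,0]
    - [0,0,0]
    - [0,0,0]
    - [0,0,0]
    - [0,0,0]
    - [0,0,0]
    - [0,0,0]
    - [0,0,0]

```text
t: 6.65
position: [0.5213, -0.2068, 0.3817]
eef_rot: [3.142, -0.0, 3.088]
contact_force: [-0.8, -0.5, -0.4]
opening: 0.0503
grasp_force: 0.0
```

play_rows:
  delta_pos:
    - [0,0,0]
    - [0,0,0]
    - [0,0,0]
    - [0,0,0]
    - [0,0,0]
    - [0,0,0]
    - [0,0,0]
    - [0,0,0]
  angular:
    - [0,0,0]
    - [0,0,0]
    - [0,0,0]
    - [0,0,0]
    - [0,0,0]
    - [0,0,0]
    - [0,0,0]
    - [0,0,0]

```text
t: 7.65
position: [0.5213, -0.2068, 0.3817]
eef_rot: [3.142, -0.0, 3.088]
contact_force: [0.3, 0.3, 0.6]
opening: 0.0501
grasp_force: 0.0
```

```bash
cat >> h.py <<'E'
def tubs(im,W):
    """blue and red tub lids/knobs: connected masks, knob mean"""
    hsv=cv2.cvtColor(im,cv2.COLOR_RGB2HSV);H,S,V=[hsv[...,i].astype(int) for i in range(3)]
    x,y,z=W[...,0],W[...,1],W[...,2]
    ok=(z>.035)&(z<.115)&(x>.25)&(x<.68)&(y<.25)
    for n,m in(("blue",(H>105)&(H<130)&(S>140)),("red",((H<8)|(H>172))&(S>140))):
        k,l,st,ce=cv2.connectedComponentsWithStats((m&ok).astype(np.uint8))
        for i in range(1,k):
            if st[i,4]<60: continue
            P=W[l==i];t=P[:,2].max();q=P[P[:,2]>t-.012]
            print(n,st[i,4],"lid",P[:,:2].mean(0).round(4),"ztop",round(np.percentile(P[:,2],97),3),"knob",q[:,:2].mean(0).round(4),"well",wf(q.mean(0)).round(4),"px",ce[i].round())
E
python3 - <<'E'
from h import *
im,d,W=cloud("top");save(cv2.resize(im,(800,600)),"open.png");tubs(im,W);np.savez("op.npz",a=im,W=W)
# rim of the well
x,y,z=W[...,0],W[...,1],W[...,2]
m=(z>.092)&(z<.108)&(x>.38)&(x<.7)&(y>-.06)&(y<.185)
P=W[m];q=np.array([wf(p) for p in P]);print(m.sum(),np.percentile(q,[1,99],axis=0))
for lo,hi in((-.117,-.1),(.1,.117)):
    k=(q[:,0]>lo)&(q[:,0]<hi)&(np.abs(q[:,1])<.08);print("xwall",np.polyfit(q[k,1],q[k,0],1),k.sum())
k=(q[:,1]<-.085)&(q[:,1]>-.1)&(abs(q[:,0])<.1);print("ywall",np.polyfit(q[k,0],q[k,1],1))
go()
E
```

```text
blue 280 lid [ 0.4716 -0.2781] ztop 0.092 knob [ 0.4701 -0.2871] well [-0.0493 -0.3801] px [353. 201.]
blue 68 lid [ 0.4583 -0.1284] ztop 0.056 knob [ 0.4582 -0.1284] well [-0.0694 -0.2223] px [300. 207.]
red 506 lid [0.4891 0.1043] ztop 0.097 knob [0.489  0.1052] well [-0.051   0.0127] px [218. 198.]
899 [[-0.1160924  -0.11917215]
 [ 0.11492716  0.09824621]]
xwall [ 0.00733674 -0.1134349 ] 129
xwall [0.00305586 0.11180394] 151
ywall [-0.00433599 -0.09319716]
t 7.7 pos [ 0.5213 -0.2068  0.3817] rot [-180.     0.   176.9] well [-0.0023 -0.2973] F [-0.6  0.7  0.2] op 0.0502
```

View pics/open.png

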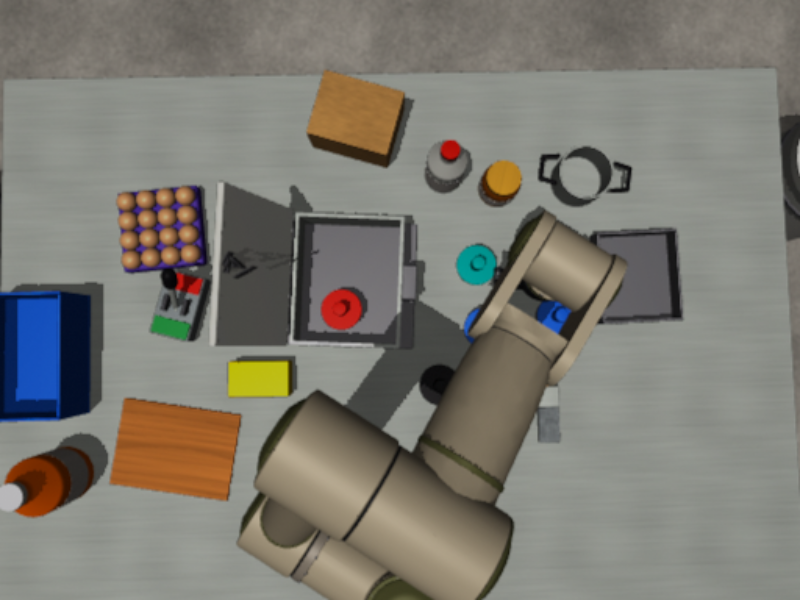

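Lid is open; the red tub is at (341,308), well frame (-51, 13) mm; isolator lever lies over red.

```bash
python3 -c "
from h import *
go((.489,.105,.40),(.489,.105,.236),(.489,.105,.40),(.541,-.444,.40),(.541,-.444,.237),(.541,-.444,.40),(.47,-.2874,.40),(.47,-.2874,.231))"
```

```text
t 7.7 pos [ 0.5213 -0.2068  0.3817] rot [-180.     0.   176.9] well [-0.0023 -0.2973] F [-0.6  0.7  0.2] op 0.0502
 leg [ 4.91 30.96 -1.83] rows>= 6
 leg [ 0.   0.  16.4] rows>= 3
 leg [ -0.   -0.  -16.4] rows>= 3
 leg [ -8.14 -54.54   0.  ] rows>= 9
 leg [ 0.   0.  16.3] rows>= 3
 leg [ -0.   -0.  -16.3] rows>= 3
 leg [ 7.93 15.26 -0.  ] rows>= 3
 leg [ 0.   0.  16.9] rows>= 3
```

play_rows:
  delta_pos:
    - [0.8,5.1,-1.8]
    - [0.8,5.2,0]
    - [0.8,5.2,0]
    - [0.8,5.2,0]
    - [0.8,5.2,0]
    - [0.9,5.1,0]
    - [0,0,0]
    - [0,0,0]
  angular:
    - [0,0,0]
    - [0,0,0]
    - [0,0,0]
    - [0,0,0]
    - [0,0,0]
    - [0,0,0]
    - [0,0,0]
    - [0,0,0]

```text
t: 8.7
position: [0.4892, 0.1051, 0.3997]
eef_rot: [-3.141, 0.0, 3.088]
contact_force: [-0.9, -0.4, 0.2]
opening: 0.0501
grasp_force: 0.0
```

play_rows:
  delta_pos:
    - [0,0,5]
    - [0,0,5]
    - [0,0,4]
    - [0,0,2.4]
    - [0,0,0]
  angular:
    - [0,0,0]
    - [0,0,0]
    - [0,0,0]
    - [0,0,0]
    - [0,0,0]

```text
t: 9.32
position: [0.4893, 0.1041, 0.2345]
eef_rot: [-3.141, -0.003, 3.086]
contact_force: [-0.6, 0.4, -0.7]
opening: 0.0499
grasp_force: 0.0
```

play_rows:
  delta_pos:
    - [0,0,0]
    - [0,0,0]
    - [0,0,0]
    - [0,0,0]
    - [0,0,-4]
    - [0,0,-4]
    - [0,0,-4]
    - [0,0,-4.4]
  angular:
    - [0,0,0]
    - [0,0,0]
    - [0,0,0]
    - [0,0,0]
    - [0,0,0]
    - [0,0,0]
    - [0,0,0]
    - [0,0,0]
  claw: 1
  grip_force: 50

```text
t: 10.32
position: [0.4886, 0.1055, 0.4011]
eef_rot: [3.141, -0.001, 3.088]
contact_force: [0.5, -0.6, -2.0]
opening: 0.0229
grasp_force: 49.3
```

Grasped. On to the tray.

play_rows:
  delta_pos:
    - [-0.7,-4.5,0]
    - [-0.7,-5,0]
    - [-0.7,-5,0]
    - [-0.8,-5,0]
    - [-0.8,-5,0]
    - [-0.8,-5,0]
    - [-0.8,-5,0]
    - [-0.7,-5,0]
  angular:
    - [0,0,0]
    - [0,0,0]
    - [0,0,0]
    - [0,0,0]
    - [0,0,0]
    - [0,0,0]
    - [0,0,0]
    - [0,0,0]

```text
t: 11.32
position: [0.5276, -0.2937, 0.3999]
eef_rot: [3.141, 0.0, 3.088]
contact_force: [0.3, -0.0, -2.2]
opening: 0.0227
grasp_force: 49.5
```

play_rows:
  delta_pos:
    - [-0.7,-5,0]
    - [-0.7,-5,0]
    - [-0.7,-5,0]
    - [0,0,0]
    - [0,0,5]
    - [0,0,5]
    - [0,0,4]
    - [0,0,2]
  angular:
    - [0,0,0]
    - [0,0,0]
    - [0,0,0]
    - [0,0,0]
    - [0,0,0]
    - [0,0,0]
    - [0,0,0]
    - [0,0,0]

```text
t: 12.32
position: [0.5406, -0.442, 0.2373]
eef_rot: [3.138, -0.003, 3.089]
contact_force: [0.2, 0.5, -2.0]
opening: 0.0226
grasp_force: 50.0
```

```bash
python3 -c "
from h import *
go((.541,-.444,.235))"
```

```text
t 12.32 pos [ 0.5406 -0.442   0.2373] rot [179.8  -0.2 177. ] well [ 0.0292 -0.5311] F [ 0.2  0.5 -2. ] op 0.0226
 leg [-0.05 -0.2   0.23] rows>= 1
```

play_rows:
  delta_pos:
    - [0,0,0.2]
    - [0,0,0.1]
    - [0,0,0]
  angular:
    - [0,0,0]
    - [0,0,0]
    - [0,0,0]

```text
t: 12.7
position: [0.5408, -0.4431, 0.2378]
eef_rot: [-3.141, 0.001, 3.088]
contact_force: [0.1, 0.0, -2.4]
opening: 0.0231
grasp_force: 50.9
```

play_rows:
  delta_pos:
    - [0,0,0]
    - [0,0,0]
    - [0,0,0]
    - [0,0,-4]
    - [0,0,-6]
    - [0,0,-6]
    - [2,6,0]
    - [2,6,0]
  angular:
    - [0,0,0]
    - [0,0,0]
    - [0,0,0]
    - [0,0,0]
    - [0,0,0]
    - [0,0,0]
    - [0,0,0]
    - [0,0,0]
  claw: 5

```text
t: 13.7
position: [0.5069, -0.3214, 0.3973]
eef_rot: [-3.141, 0.002, 3.087]
contact_force: [2.0, -0.1, 0.3]
opening: 0.05
grasp_force: 0.0
```

play_rows:
  delta_pos:
    - [0,6,0]
    - [0,6,0]
    - [0,6,0]
    - [0,6,0]
    - [0,6,0]
    - [0,6,0]
    - [0,0,0]
    - [0,0,0]
  angular:
    - [0,0,0]
    - [0,0,0]
    - [0,0,0]
    - [0,0,0]
    - [0,0,0]
    - [0,0,0]
    - [0,0,0]
    - [0,0,0]

```text
t: 14.7
position: [0.5269, 0.0366, 0.3968]
eef_rot: [-3.141, 0.0, 3.088]
contact_force: [0.2, 1.0, -0.0]
opening: 0.0499
grasp_force: 0.0
```

```bash
python3 - <<'E'
from h import *
im,d,W=cloud("top");save(cv2.resize(im,(800,600)),"red.png");tubs(im,W)
go((.47,-.2874,.40),(.47,-.2874,.231))
E
```

```text
blue 500 lid [ 0.4704 -0.2868] ztop 0.091 knob [ 0.4697 -0.2875] well [-0.0497 -0.3805] px [356. 202.]
blue 494 lid [ 0.4506 -0.1534] ztop 0.09 knob [ 0.4502 -0.1534] well [-0.0761 -0.2476] px [309. 210.]
red 505 lid [ 0.5406 -0.4399] ztop 0.095 knob [ 0.5406 -0.4406] well [ 0.0291 -0.5297] px [409. 176.]
t 14.75 pos [0.527  0.036  0.3968] rot [-180.     0.   176.9] well [-0.0094 -0.0545] F [0.4 0.1 0.5] op 0.05
 leg [  3.92 -32.6   -0.31] rows>= 6
 leg [0.00e+00 1.00e-02 1.69e+01] rows>= 3
```

View pics/red.png

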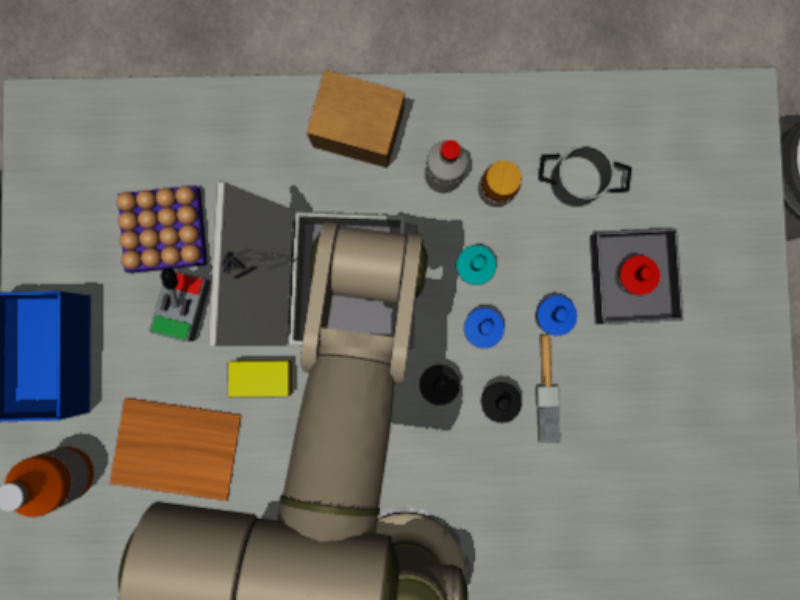

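Red tub stands in the tray at (640,274); the blue tubs have not moved. Fetching tub B.

play_rows:
  delta_pos:
    - [0.6,-5.4,0]
    - [0.6,-5.4,0]
    - [0.7,-5.4,0]
    - [0.7,-5.5,0]
    - [0.7,-5.5,0]
    - [0.6,-5.4,0]
    - [0,0,0]
    - [0,0,0]
  angular:
    - [0,0,0]
    - [0,0,0]
    - [0,0,0]
    - [0,0,0]
    - [0,0,0]
    - [0,0,0]
    - [0,0,0]
    - [0,0,0]

```text
t: 15.75
position: [0.4699, -0.2873, 0.3966]
eef_rot: [3.141, -0.0, 3.086]
contact_force: [0.5, 0.0, -0.6]
opening: 0.0498
grasp_force: 0.0
```

play_rows:
  delta_pos:
    - [0,0,5]
    - [0,0,5]
    - [0,0,4]
    - [0,0,2.7]
    - [0,0,0]
  angular:
    - [0,0,0]
    - [0,0,0]
    - [0,0,0]
    - [0,0,0]
    - [0,0,0]

```text
t: 16.38
position: [0.4704, -0.2857, 0.2286]
eef_rot: [3.139, -0.003, 3.089]
contact_force: [0.8, -0.0, 1.0]
opening: 0.0501
grasp_force: 0.0
```

play_rows:
  delta_pos:
    - [0,0,0]
    - [0,0,0]
    - [0,0,0]
    - [0,0,0]
    - [0,0,-4]
    - [0,0,-4]
    - [0,0,-4]
    - [0,0,-5]
  angular:
    - [0,0,0]
    - [0,0,0]
    - [0,0,0]
    - [0,0,0]
    - [0,0,0]
    - [0,0,0]
    - [0,0,0]
    - [0,0,0]
  claw: 1

```text
t: 17.38
position: [0.4701, -0.2863, 0.4005]
eef_rot: [3.14, -0.002, 3.088]
contact_force: [0.1, 0.6, -2.7]
opening: 0.0227
grasp_force: 49.8
```

```bash
python3 -c "
from h import *
a=fw((.055,0));go((*a,.40),(*a,.236),(*a,.40),(.4502,-.1534,.4),(.4502,-.1534,.23))"
```

```text
t 17.38 pos [ 0.4701 -0.2863  0.4005] rot [ 1.799e+02 -1.000e-01  1.769e+02] well [-0.0493 -0.3793] F [ 0.1  0.6 -2.7] op 0.0227
 leg [-10.38  37.94   0.09] rows>= 7
 leg [-0.03 -0.03 16.4 ] rows>= 3
 leg [  0.03   0.03 -16.4 ] rows>= 3
 leg [ 1.308e+01 -2.478e+01 -2.000e-02] rows>= 5
 leg [-0.03 -0.03 17.  ] rows>= 3
```

play_rows:
  delta_pos:
    - [-1.4,5.4,0]
    - [-1.5,5.4,0]
    - [-1.5,5.4,0]
    - [-1.5,5.4,0]
    - [-1.5,5.4,0]
    - [-1.5,5.4,0]
    - [-1.5,5.5,0]
    - [0,0,0]
  angular:
    - [0,0,0]
    - [0,0,0]
    - [0,0,0]
    - [0,0,0]
    - [0,0,0]
    - [0,0,0]
    - [0,0,0]
    - [0,0,0]

```text
t: 18.38
position: [0.5948, 0.0897, 0.3991]
eef_rot: [3.141, -0.001, 3.093]
contact_force: [-0.7, 0.0, -3.6]
opening: 0.0226
grasp_force: 50.3
```

play_rows:
  delta_pos:
    - [0,0,5]
    - [0,0,5]
    - [0,0,4]
    - [0,0,2.2]
    - [0,0,0.1]
    - [0,0,0]
  angular:
    - [0,0,0]
    - [0,0,0]
    - [0,0,0]
    - [0,0,0]
    - [0,0,0]
    - [0,0,0]

```text
t: 19.12
position: [0.5946, 0.0858, 0.2369]
eef_rot: [3.142, -0.0, 3.087]
contact_force: [0.7, 0.7, -3.2]
opening: 0.0226
grasp_force: 54.0
```

play_rows:
  delta_pos:
    - [0,0,0]
    - [0,0,0]
    - [0,0,0]
    - [0,0,-4]
    - [0,0,-6]
    - [0,0,-6]
    - [0,0,0]
    - [0,0,0]
  angular:
    - [0,0,0]
    - [0,0,0]
    - [0,0,0]
    - [0,0,0]
    - [0,0,0]
    - [0,0,0]
    - [0,0,0]
    - [0,0,0]
  claw: 4.5

```text
t: 20.12
position: [0.5944, 0.0863, 0.3961]
eef_rot: [-3.142, -0.001, 3.088]
contact_force: [-0.5, -1.1, -0.6]
opening: 0.0451
grasp_force: 0.0
```

```bash
python3 - <<'E'
from h import *
im,d,W=cloud("top");tubs(im,W)
go((.4502,-.1534,.4),(.4502,-.1534,.229))
E
```

```text
blue 197 lid [0.5775 0.0926] ztop 0.098 knob [0.5878 0.0839] well [ 0.0489 -0.0034] px [222. 166.]
blue 491 lid [ 0.4506 -0.1535] ztop 0.091 knob [ 0.4501 -0.1532] well [-0.0763 -0.2474] px [309. 210.]
red 507 lid [ 0.5406 -0.4398] ztop 0.096 knob [ 0.5406 -0.4409] well [ 0.0292 -0.53  ] px [409. 176.]
t 20.18 pos [0.5945 0.0863 0.3954] rot [-1.800e+02 -1.000e-01  1.769e+02] well [ 0.0554 -0.0007] F [ 0.4 -0.4 -1.1] op 0.045
 leg [ 13.13 -24.71  -0.42] rows>= 5
 leg [-0.04  0.   17.1 ] rows>= 3
```

play_rows:
  delta_pos:
    - [2.2,-4.1,-0.4]
    - [2.2,-4.1,0]
    - [2.2,-4.1,0]
    - [2.2,-4.1,0]
    - [2.2,-4.1,0]
    - [2.1,-4.2,0]
    - [0,0,0]
    - [0,0,0]
  angular:
    - [0,0,0]
    - [0,0,0]
    - [0,0,0]
    - [0,0,0]
    - [0,0,0]
    - [0,0,0]
    - [0,0,0]
    - [0,0,0]

```text
t: 21.18
position: [0.4507, -0.1532, 0.3999]
eef_rot: [3.14, -0.001, 3.088]
contact_force: [-0.8, 0.2, 0.7]
opening: 0.0453
grasp_force: 0.0
```

play_rows:
  delta_pos:
    - [0,0,5]
    - [0,0,5]
    - [0,0,4]
    - [0,0,3]
    - [0,0,0]
  angular:
    - [0,0,0]
    - [0,0,0]
    - [0,0,0]
    - [0,0,0]
    - [0,0,0]

```text
t: 21.8
position: [0.4507, -0.1523, 0.229]
eef_rot: [3.139, -0.004, 3.089]
contact_force: [-0.4, 0.1, 0.1]
opening: 0.0448
grasp_force: 0.0
```

play_rows:
  delta_pos:
    - [0,0,0]
    - [0,0,0]
    - [0,0,0]
    - [0,0,0]
    - [0,0,-4]
    - [0,0,-4]
    - [0,0,-4]
    - [0,0,-5]
  angular:
    - [0,0,0]
    - [0,0,0]
    - [0,0,0]
    - [0,0,0]
    - [0,0,0]
    - [0,0,0]
    - [0,0,0]
    - [0,0,0]
  claw: 1

```text
t: 22.8
position: [0.4502, -0.1532, 0.4016]
eef_rot: [3.141, -0.002, 3.088]
contact_force: [0.2, -0.7, -1.9]
opening: 0.0227
grasp_force: 49.8
```

```bash
python3 - <<'E'
from h import *
im,d,W=cloud("top");tubs(im,W)
a=fw((-.05,0));go((*a,.40),(*a,.236),(*a,.40))
E
```

```text
blue 505 lid [0.5919 0.0856] ztop 0.097 knob [0.5919 0.0865] well [ 0.0528 -0.0007] px [224. 161.]
red 507 lid [ 0.5407 -0.4399] ztop 0.095 knob [ 0.5407 -0.441 ] well [ 0.0293 -0.5301] px [409. 176.]
t 22.85 pos [ 0.4506 -0.1533  0.4083] rot [-179.7    0.5  176.9] well [-0.0758 -0.2475] F [ 1.  -0.6  5.1] op 0.0225
 leg [-2.54 24.76  0.73] rows>= 5
 leg [ 0.14  0.08 16.4 ] rows>= 3
 leg [ -0.14  -0.08 -16.4 ] rows>= 3
```

play_rows:
  delta_pos:
    - [-0.5,4.9,0]
    - [-0.5,4.9,0]
    - [-0.5,5,0]
    - [-0.5,5,0]
    - [-0.5,4.9,0]
    - [0,0,0]
    - [0,0,0]
    - [0,0,0]
  angular:
    - [0,0,0]
    - [0,0,0]
    - [0,0,0]
    - [0,0,0]
    - [0,0,0]
    - [0,0,0]
    - [0,0,0]
    - [0,0,0]

```text
t: 23.85
position: [0.4888, 0.091, 0.4006]
eef_rot: [-3.141, -0.0, 3.086]
contact_force: [0.8, 0.3, -2.1]
opening: 0.0227
grasp_force: 50.3
```

play_rows:
  delta_pos:
    - [0,0,5]
    - [0,0,5]
    - [0,0,4]
    - [0,0,2.2]
    - [0,0,0.1]
    - [0,0,0]
  angular:
    - [0,0,0]
    - [0,0,0]
    - [0,0,0]
    - [0,0,0]
    - [0,0,0]
    - [0,0,0]

```text
t: 24.6
position: [0.489, 0.0913, 0.238]
eef_rot: [3.141, 0.0, 3.087]
contact_force: [-0.0, 0.8, -3.2]
opening: 0.0224
grasp_force: 53.7
```

play_rows:
  delta_pos:
    - [0,0,0]
    - [0,0,0]
    - [0,0,0]
    - [0,0,-4]
    - [0,0,-6]
    - [0,-5,-6]
    - [0,-6,0]
    - [0,-6,0]
  angular:
    - [0,0,0]
    - [0,0,0]
    - [0,0,0]
    - [0,0,0]
    - [0,0,0]
    - [0,0,0]
    - [0,0,0]
    - [0,0,0]
  claw: 4.5

```text
t: 25.6
position: [0.4797, -0.0691, 0.3866]
eef_rot: [-3.141, 0.002, 3.089]
contact_force: [0.4, -0.6, -0.2]
opening: 0.0452
grasp_force: 0.0
```

```bash
python3 - <<'E'
from h import *
im,d,W=cloud("top");tubs(im,W);save(cv2.resize(im,(800,600)),"in.png")
q=np.apply_along_axis(wf,-1,W[...,:2]);z=W[...,2]
m=(q[...,1]>.1)&(q[...,1]<.25)&(abs(q[...,0])<.11)&(z>.15)
print("lid pts y,z",np.polyfit(z[m],q[m][:,1],1),z[m].max(),m.sum())
go()
E
```

```text
blue 504 lid [0.5918 0.0858] ztop 0.096 knob [0.5918 0.0864] well [ 0.0527 -0.0007] px [224. 161.]
blue 512 lid [0.4877 0.0911] ztop 0.096 knob [0.487 0.092] well [-0.0523 -0.0006] px [223. 198.]
red 505 lid [ 0.5405 -0.4397] ztop 0.096 knob [ 0.5405 -0.4413] well [ 0.0291 -0.5304] px [409. 176.]
lid pts y,z [0.33481465 0.06280995] 0.32811380002245716 3821
t 25.65 pos [ 0.4798 -0.075   0.3861] rot [-1.798e+02  1.000e-01  1.767e+02] well [-0.0507 -0.1677] F [ 1.3 -6.   0.5] op 0.045
```

View pics/in.png

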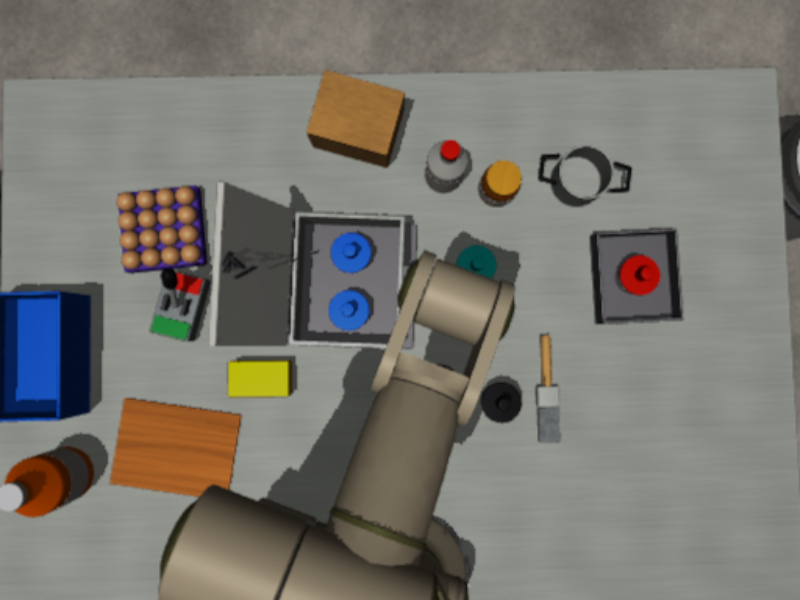

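Both blue tubs are upright in the well at (350,250) and (349,309); the lid still leans open. Now going round to its outer face.

```bash
python3 -c "
from h import *
go((.34,-.06,.46),(.34,.33,.46),(*fw((0,.25)),.46),(*fw((0,.186)),.46))"
```

```text
t 25.65 pos [ 0.4798 -0.075   0.3861] rot [-1.798e+02  1.000e-01  1.767e+02] well [-0.0507 -0.1677] F [ 1.3 -6.   0.5] op 0.045
 leg [14.04  0.66 -7.41] rows>= 3
 leg [ 2.25 38.93 -0.13] rows>= 7
 leg [-2.114e+01  2.180e+00  2.000e-02] rows>= 4
 leg [-0.03 -6.4   0.02] rows>= 2
```

play_rows:
  delta_pos:
    - [3.5,0.2,-3.7]
    - [3.5,0.2,-3.7]
    - [3.5,0.2,0]
    - [3.5,0,0]
    - [0.3,5,0]
    - [0.3,5,0]
    - [0.3,5,0]
    - [0.3,5,0]
  angular:
    - [0,0,0]
    - [0,0,0]
    - [0,0,0]
    - [0,0,0]
    - [0,0,0]
    - [0,0,0]
    - [0,0,0]
    - [0,0,0]
  claw: 0

```text
t: 26.65
position: [0.3389, 0.1477, 0.46]
eef_rot: [3.142, 0.001, 3.088]
contact_force: [1.6, -0.9, 0.5]
opening: 0.0001
grasp_force: 0.0
```

play_rows:
  delta_pos:
    - [0.3,5,0]
    - [0.3,5,0]
    - [0.3,5,0]
    - [0.2,4,0]
    - [0,0,0]
    - [0,0,0]
  angular:
    - [0,0,0]
    - [0,0,0]
    - [0,0,0]
    - [0,0,0]
    - [0,0,0]
    - [0,0,0]

```text
t: 27.4
position: [0.3386, 0.336, 0.4597]
eef_rot: [-3.141, -0.0, 3.088]
contact_force: [-0.5, -0.8, 0.1]
opening: -0.0
grasp_force: 0.0
```

```bash
python3 -c "
from h import *
go((*fw((0,.25)),.46),(*fw((0,.186)),.46))"
```

```text
t 27.4 pos [0.3386 0.336  0.4597] rot [-180.    -0.   176.9] well [-0.2132  0.2353] F [-0.5 -0.8  0.1] op -0.0
 leg [-21.32   1.5   -0.03] rows>= 4
 leg [-0.01 -6.4   0.  ] rows>= 2
```

play_rows:
  delta_pos:
    - [-5.3,0.4,0]
    - [-5.3,0.4,0]
    - [-5.3,0.4,0]
    - [-5.4,0.3,0]
    - [0,0,0]
    - [0,-3.2,0]
    - [0,-3.2,0]
    - [0,0,0]
  angular:
    - [0,0,0]
    - [0,0,0]
    - [0,0,0]
    - [0,0,0]
    - [0,0,0]
    - [0,0,0]
    - [0,0,0]
    - [0,0,0]

```text
t: 28.4
position: [0.5481, 0.274, 0.4609]
eef_rot: [3.141, 0.001, 3.085]
contact_force: [0.9, 1.0, -0.1]
opening: 0.0002
grasp_force: 0.3
```

play_rows:
  delta_pos:
    - [0,-2.7,-0.7]
    - [0,-2.8,-0.7]
    - [0,-2.8,0.2]
    - [0,-2.9,0.2]
    - [0,-2.7,1]
    - [0,-2.7,1]
    - [0,0,0]
    - [0,0,0]
  angular:
    - [0,0,0]
    - [0,0,0]
    - [0,0,0]
    - [0,0,0]
    - [0,0,0]
    - [0,0,0]
    - [0,0,0]
    - [0,0,0]

```text
t: 29.4
position: [0.5396, 0.1112, 0.4504]
eef_rot: [3.141, 0.0, 3.088]
contact_force: [-0.4, 2.4, 1.4]
opening: -0.0
grasp_force: 0.8
```

```bash
python3 - <<'E'
from h import *
im,d,W=cloud("scene");save(cv2.resize(im,(800,600)),"push.png");go()
E
```

```text
t 29.45 pos [0.5397 0.1114 0.4504] rot [180.   0. 177.] well [-0.0006  0.0214] F [-0.3  1.5  1.7] op 0.0002
```

View pics/push.png

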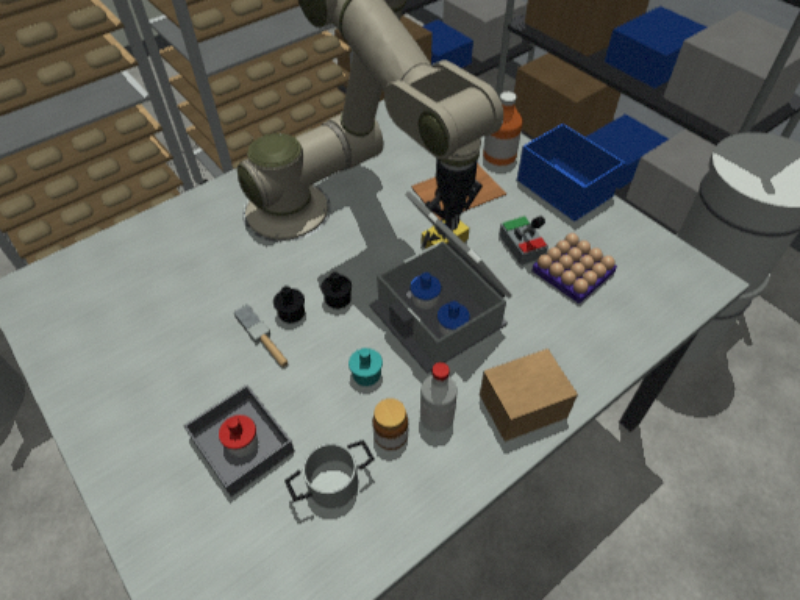

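The lid (430-510, 195-295) is swinging over with the fingers on its outer face; tubs are in place. Continuing the arc.

play_rows:
  delta_pos:
    - [0,-2.2,1.7]
    - [0,-2.3,1.7]
    - [0,-1.6,2.3]
    - [0,-1.6,2.4]
    - [0,-0.7,1.8]
    - [0,-0.7,1.8]
    - [0,-0.3,0.8]
    - [0,0,0]
  angular:
    - [0,0,0]
    - [0,0,0]
    - [0,0,0]
    - [0,0,0]
    - [0,0,0]
    - [0,0,0]
    - [0,0,0]
    - [0,0,0]

```text
t: 30.45
position: [0.5351, 0.0169, 0.3249]
eef_rot: [3.141, 0.0, 3.088]
contact_force: [-0.6, 3.4, 2.3]
opening: 0.0001
grasp_force: 1.4
```

```bash
python3 -c "
from h import *
go((*fw((0,-.09)),.302),(*fw((0,-.092)),.287))"
```

```text
t 30.45 pos [0.5351 0.0169 0.3249] rot [180.    0.  176.9] well [-0.0003 -0.0732] F [-0.6  3.4  2.3] op 0.0001
 leg [-0.03 -1.68  2.29] rows>= 1
 leg [ 0.  -0.2  1.5] rows>= 1
```

play_rows:
  delta_pos:
    - [0,-0.8,1.0]
    - [0,-0.8,1.0]
    - [0,-0.5,0.4]
    - [0,0,0.4]
    - [0,0,0.4]
    - [0,0,0.3]
    - [0,0,0.3]
    - [0,0,0]
  angular:
    - [0,0,0]
    - [0,0,0]
    - [0,0,0]
    - [0,0,0]
    - [0,0,0]
    - [0,0,0]
    - [0,0,0]
    - [0,0,0]

```text
t: 31.45
position: [0.5336, -0.0047, 0.2889]
eef_rot: [-3.14, 0.002, 3.088]
contact_force: [-7.1, -2.8, 22.6]
opening: 0.0001
grasp_force: 11.4
```

play_rows:
  delta_pos:
    - [0,0,0.1]
    - [0,0,0]
    - [0,0,-0.5]
    - [0,0,-0.7]
    - [0,0,-2]
    - [0,0,-5]
    - [0,0,-5]
    - [0,0,0]
  angular:
    - [0,0,0]
    - [0,0,0]
    - [0,0,0]
    - [0,0,0]
    - [0,0,0]
    - [0,0,0]
    - [0,0,0]
    - [0,0,0]

```text
t: 32.45
position: [0.5337, -0.0042, 0.4209]
eef_rot: [-3.141, 0.006, 3.088]
contact_force: [-0.0, -0.3, -1.0]
opening: -0.0001
grasp_force: 0.0
```

play_rows:
  delta_pos:
    - [0,0,0]
    - [0,0,0]
    - [0,0,0]
    - [0,0,0]
    - [0,0,0]
    - [0,0,0]
    - [0,0,0]
    - [0,0,0]
  angular:
    - [0,0,0]
    - [0,0,0]
    - [0,0,0]
    - [0,0,0]
    - [0,0,0]
    - [0,0,0]
    - [0,0,0]
    - [0,0,0]

```text
t: 33.45
position: [0.5337, -0.0046, 0.4178]
eef_rot: [3.142, 0.0, 3.088]
contact_force: [-0.2, -0.1, -0.0]
opening: 0.0004
grasp_force: 0.0
```

```bash
python3 - <<'E'
from h import *
im,d,W=cloud("scene");save(cv2.resize(im,(800,600)),"shut.png");go()
q=np.apply_along_axis(wf,-1,W[...,:2]);z=W[...,2]
m=(abs(q[...,0])<.11)&(abs(q[...,1]+.01)<.1)&(z>.08)&(z<.2)
A=np.c_[q[m][:,1],np.ones(m.sum())];f=np.linalg.lstsq(A,z[m],rcond=None)[0];print("slope",f,np.median(z[m]),m.sum())
E
```

```text
t 33.5 pos [ 0.5337 -0.0046  0.4178] rot [-180.     0.   176.9] well [-0.0006 -0.0947] F [0.2 0.3 0.3] op -0.0002
slope [0.00394218 0.12617795] 0.12627826540609052 2755
```

View pics/shut.png

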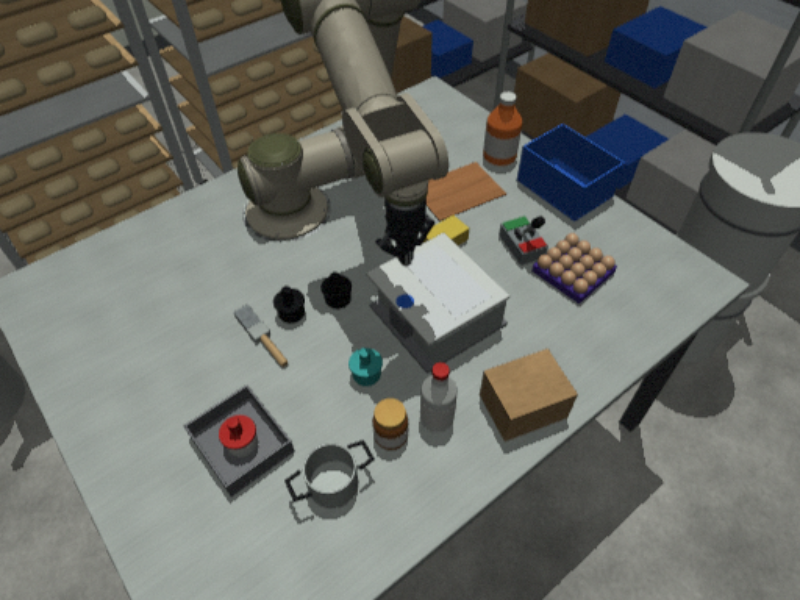

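Lid reads flat (slope 0.004) and stays shut by itself 1.5 s after release. Now switching the fan on.

```bash
python3 -c "
from h import *
go((.5897,.3767,.418),(.5897,.3767,.288),(.487,.4055,.288),(.54,.3905,.288))"
```

```text
t 33.5 pos [ 0.5337 -0.0046  0.4178] rot [-180.     0.   176.9] well [-0.0006 -0.0947] F [0.2 0.3 0.3] op -0.0002
 leg [-3.540e+00  3.838e+01 -2.000e-02] rows>= 7
 leg [ 0.  0. 13.] rows>= 3
 leg [10.41  2.32 -0.  ] rows>= 2
 leg [-5.37 -1.21  0.  ] rows>= 1
```

play_rows:
  delta_pos:
    - [-0.5,5.4,0]
    - [-0.5,5.5,0]
    - [-0.5,5.5,0]
    - [-0.5,5.5,0]
    - [-0.5,5.5,0]
    - [-0.5,5.5,0]
    - [-0.5,5.5,0]
    - [0,0,0]
  angular:
    - [0,0,0]
    - [0,0,0]
    - [0,0,0]
    - [0,0,0]
    - [0,0,0]
    - [0,0,0]
    - [0,0,0]
    - [0,0,0]

```text
t: 34.5
position: [0.5888, 0.3804, 0.4162]
eef_rot: [-3.142, -0.001, 3.092]
contact_force: [0.4, -0.9, 0.0]
opening: -0.0002
grasp_force: 0.0
```

```bash
python3 - <<'E'
from h import *
im,d,W=cloud("top");go((.5897,.3767,.418))
q=np.apply_along_axis(wf,-1,W[...,:2]);z=W[...,2]
m=(abs(q[...,0])<.1)&(abs(q[...,1]+.01)<.08)
A=np.c_[q[m][:,1],np.ones(m.sum())];print("slope",np.linalg.lstsq(A,z[m],rcond=None)[0],np.percentile(z[m],[5,50,95]))
E
```

```text
t 34.55 pos [0.5891 0.3784 0.4167] rot [-1.800e+02 -1.000e-01  1.771e+02] well [0.0347 0.2908] F [ 0.4 -0.6  0.3] op 0.0001
 leg [-0.07 -0.17 -0.13] rows>= 1
slope [0.0010895 0.1227047] [0.11868448 0.12266243 0.1267257 ]
```

play_rows:
  delta_pos:
    - [0,0,5]
    - [0,0,5]
    - [0,0,3]
    - [0,0,0]
    - [2.1,0.5,0]
    - [2.1,0.5,0]
    - [2.1,0.5,0]
    - [2.1,0.4,0]
  angular:
    - [0,0,0]
    - [0,0,0]
    - [0,0,0]
    - [0,0,0]
    - [0,0,0]
    - [0,0,0]
    - [0,0,0]
    - [0,0,0]

```text
t: 35.55
position: [0.5062, 0.4, 0.2904]
eef_rot: [3.14, 0.003, 3.087]
contact_force: [0.1, 0.7, -0.8]
opening: -0.0001
grasp_force: 0.0
```

play_rows:
  delta_pos:
    - [2.1,0.5,0]
    - [0,0,0]
    - [-5,-1.1,0]
    - [0,0,-5]
    - [0,0,-6]
    - [3,-5,0]
    - [0,0,0]
    - [0,0,0]
  angular:
    - [0,0,0]
    - [0,0,0]
    - [0,0,0]
    - [0,0,0]
    - [0,0,0]
    - [0,0,0]
    - [0,0,0]
    - [0,0,0]

```text
t: 36.55
position: [0.5026, 0.3441, 0.3998]
eef_rot: [3.14, 0.003, 3.087]
contact_force: [0.7, 0.6, 1.0]
opening: -0.0
grasp_force: 0.0
```

```bash
python3 - <<'E'
from h import *
a,_,W=cloud("scene");go();save(cv2.resize(a,(800,600)),"end.png")
b=np.array([.503,.401]);m=(W[...,2]>.08)&(W[...,2]<.165)&(np.hypot(W[...,0]-b[0],W[...,1]-b[1])<.08)
q=np.array([wf(p,b,np.radians(-15.6)) for p in W[m]]);print("lever",m.sum(),q.mean(0) if m.sum() else "")
q=np.apply_along_axis(wf,-1,W[...,:2]);z=W[...,2]
m=(abs(q[...,0])<.11)&(abs(q[...,1]+.01)<.1)&(z>.08)&(z<.2)
print("slope",np.polyfit(q[m][:,1],z[m],1))
E
```

```text
t 36.6 pos [0.5028 0.3446 0.3993] rot [179.9   0.2 176.9] well [-0.0496  0.2524] F [0.3 0.1 1.1] op 0.0001
lever 99 [-0.03351241  0.00131842]
slope [0.00299539 0.12626893]
```

View pics/end.png

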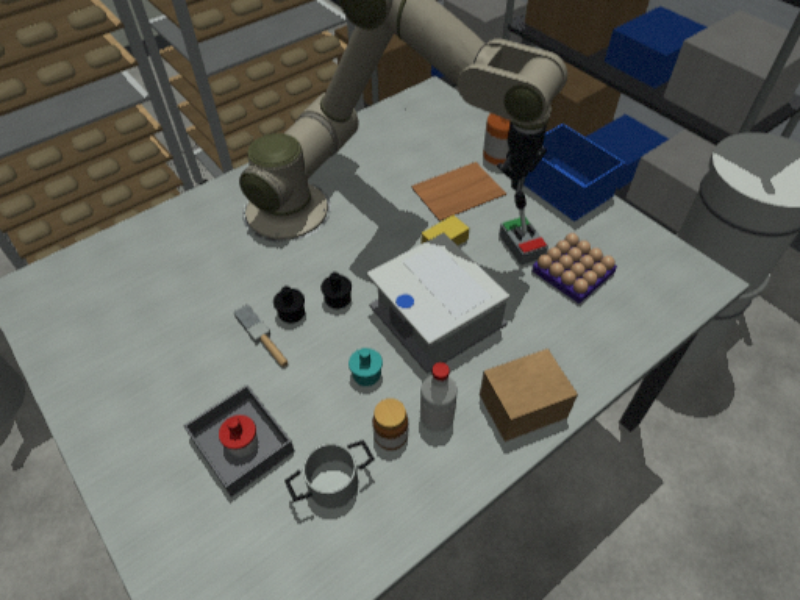

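The lever lies over green at (520,205), the lid is shut, the red tub is in the tray at (237,437) and the arm touches nothing. Handing in.

```bash
python3 -c "
from h import *
print(finish_job())"
```

```text
the job is handed in; nothing more can be done
None
```

The job is handed in with no verdict returned: at the last look the red tub was in the tray, the lid shut and latched, the fan on and the bystanders undisturbed; both blue tubs were upright in the well when last seen, before the lid was shut.

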